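# Cull two bad lantern brackets and spoil-mark them in the hand press

## Task

Five steel lantern brackets lie on the bench; two are bad: one is too short and one is bent. Lay both bad ones flat, side by side, on the bed of the hand press with their plain ends (the ends without the tab) well in under the jaw, then, only once both are in, push the press lever down to its stop and let it come back up, leaving the two in the press. Leave the three good brackets and everything else on the bench where they are.

Things in the scene. Friction and masses are not known exactly. Their poses are not given: they have to be found in the camera images.
- good_a: good steel bracket: flat bar 16 mm wide (its y) and 10 mm thick, lying flat, straight and 180 mm long, with a 10 mm thick tab standing 40 mm high (from the underside) at its -x end. Origin: centre of its underside; +x runs along the bar to its plain (tabless) end; z up. About 0.26 kg.
- good_b: good bracket, like good_a.
- good_c: good bracket, like good_a.
- short: BAD, too short: steel bracket: flat bar 16 mm wide (its y) and 10 mm thick, lying flat, straight but only 125 mm long, with the same 40 mm tab at its -x end. Origin: centre of its underside; +x along the bar to its plain end. About 0.19 kg.
- bent: BAD, bent: like a good one (16 x 10 mm bar, 40 mm tab) but kinked 26 degrees sideways at mid-length: a shallow V from above. Origin: underside at the kink. The plain half runs 90 mm in its +x direction turned 13 degrees towards +y; the tab half 90 mm in its -x direction turned 13 degrees towards +y, tab at its end. Grip it beside the kink on the tab half. About 0.26 kg.
- short_tip (a point): underside of the short bracket at the very end without the tab, 62.5 mm in +x from its origin.
- bent_tip (a point): underside of the bent bracket at the very end without the tab (88 mm in x, 20 mm in y from its origin).
- press: green hand marking press, fixed. Origin: on the bench under the middle of its jaw; its -x is the open front, z up. Flat bed 170 mm wide (y), x -130 to +130 mm, top 30 mm above the bench. Over it a head, 210 mm high over the bench, no farther forward than the jaw (x -20); the column begins at x +55. The lever's arm is on the +y side, beyond the bed (y 113 to 131).
- jaw_home (a point): fixed point of the press: where the middle of the jaw's underside is when the lever is home, 68 mm above the bench and 38 mm above the bed (11.5 mm above the bed at the stop). The jaw is a steel bar 140 mm wide (press y -70 to +70) and 40 mm deep (x -20 to +20). Brackets go in from the front (-x), plain end first, flat on the bed, tab staying outside.
- press_lever (a joint): lever of the press, rad: 0 = home (arm 35 degrees above level, pointing to the press's -x), 1.05 = down at its stop (arm 25 degrees below level). Hinge axis along the press's y through x 30, z 165 mm in its frame. A spring holds it home and brings it back: about 2 N at the grip to start, 8 N at the stop. The jaw moves down with it.
- lever_grip (a point): middle of the lever's black grip, a round bar 20 mm in diameter, 75 mm long, along the press's y; 150 mm from the hinge axis, at y = 158 mm in the press's frame. It can be pushed down from above, following its arc.
- hammer: hammer lying on the bench, about 260 mm long; bystander.
- file: file with wooden handle, 250 mm long, lying; origin 120 mm from the handle's end; bystander.
- jar: closed glass jar, 60 mm diameter, 75 mm high; bystander.
- mug: white mug, 76 mm diameter, 80 mm high; bystander.
- dish: small white dish, 84 mm diameter, 35 mm high; bystander.
- pliers: pliers with yellow grips, 150 mm long, lying; bystander.
- block: brass block 70 x 50 x 35 mm; bystander.
There are look-alikes about, which are no part of the job. Leave any black or orange look-alike of the bent alone.

How it is judged (in metres and radians):
On the way, in this order (a step that is already met when the one before it is completed fails the run):
1. both bad brackets lie flat on the press bed, let go, with their plain ends under the jaw (x of short_tip in the frame of press between -0.012 and 0.055 m and y of short_tip in the frame of press between -0.072 and 0.072 m and z of short_tip in the frame of press between 0.025 and 0.036 m and angle between each of short, bent's own z axis and vertical below 0.12 rad and x of bent_tip in the frame of press between -0.012 and 0.055 m and y of bent_tip in the frame of press between -0.072 and 0.072 m and z of bent_tip in the frame of press between 0.025 and 0.036 m and contact force between the fingers and short below 0.1 N and contact force between the fingers and bent below 0.1 N and value of joint press_lever below 0.2 rad), for 0.2 s.
2. the lever is pushed down to its stop with both bad brackets under the jaw (x of short_tip in the frame of press between -0.012 and 0.055 m and y of short_tip in the frame of press between -0.072 and 0.072 m and z of short_tip in the frame of press between 0.025 and 0.036 m and angle between each of short, bent's own z axis and vertical below 0.12 rad and x of bent_tip in the frame of press between -0.012 and 0.055 m and y of bent_tip in the frame of press between -0.072 and 0.072 m and z of bent_tip in the frame of press between 0.025 and 0.036 m and value of joint press_lever above 1 rad), for 0.05 s.
At the end, for the whole second after the job is handed in: Both bad brackets lie still and flat (within 7 degrees, underside within 6 mm of the bed) on the press bed, let go, their plain ends at least 8 mm in behind the jaw's front face and within its width; the lever is back home (under 0.08 rad); the good brackets are within 25 mm of where they started (x of short_tip in the frame of press between -0.012 and 0.055 m and y of short_tip in the frame of press between -0.072 and 0.072 m and z of short_tip in the frame of press between 0.025 and 0.036 m and angle between each of short, bent's own z axis and vertical below 0.12 rad and x of bent_tip in the frame of press between -0.012 and 0.055 m and y of bent_tip in the frame of press between -0.072 and 0.072 m and z of bent_tip in the frame of press between 0.025 and 0.036 m and contact force between the fingers and short below 0.1 N and contact force between the fingers and bent below 0.1 N and distance of each of good_a, good_b, good_c from where it was at the start of the episode below 0.025 m and value of joint press_lever below 0.08 rad and linear speed of each of short, bent below 0.02 m/s); the robot touches nothing.
It fails at once if a good bracket is moved more than 25 mm (distance of any of good_a, good_b, good_c from where it was at the start of the episode above 0.025 m).
It fails at once if another thing on the bench is moved more than 30 mm (distance of any of hammer, file, jar, mug, dish, pliers, block from where it was at the start of the episode above 0.03 m).
It fails at once if the lever is pushed more than half way without both bad brackets under the jaw (value of joint press_lever above 0.55 rad and not (x of short_tip in the frame of press between -0.012 and 0.055 m and y of short_tip in the frame of press between -0.072 and 0.072 m and z of short_tip in the frame of press between 0.025 and 0.036 m and angle between each of short, bent's own z axis and vertical below 0.12 rad and x of bent_tip in the frame of press between -0.012 and 0.055 m and y of bent_tip in the frame of press between -0.072 and 0.072 m and z of bent_tip in the frame of press between 0.025 and 0.036 m)).
It also fails if it takes over 72 s, if anything falls off the work surface, if the arm or the gripper's body presses on something with over 40 N, if the wrist force passes 120 N, or if a joint passes its speed limit or range.

## Robot

A 7-joint arm with a two-finger parallel gripper is mounted at the origin on the work surface. World frame = base frame: x ahead of the robot, y to its left, z up, the work surface at z = 0. Lengths are in mm, angles in rad, forces in N, time in s.
With the tool pointing down it reaches from about 350 to 900 mm from the base axis. Payload 19.9 kg.
Tool frame: the origin (TCP) lies at the very end of the fingers, on their centre line; the grasp point (between the pads) lies robot.tcp_to_grasp behind it (robot.tcp_to_grasp is the distance from the TCP to the grasp point, in mm); z points along the fingers, y is the line along which they close (so a half turn about z gives the same grasp; the last joint's range is limited). The gripper opens to 85 mm and grips with 20 to 120 N. Pads are 22 mm wide; open, the fingers measure 114 mm over their backs; the gripper's body (76 mm by 85 mm) begins 54 mm behind the grasp point. The pads swing forward as they close: fully open they stand 13 mm farther back than shut.
Start: joints at [-1.242, 0.417, -0.01, 1.614, 0.005, 1.111, -0.053], TCP at [226.464, 582.508, 231.26] pointing down, gripper open.
Joint ranges: [-2.81, 2.81], [-0.39, 2.02], [-1.27, 1.25], [0.06, 2.57], [-1.19, 4.33], [0.19, 2], [-2.82, 2.82]. Speed limits (rad/s): [1.89, 1.89, 2.39, 2.39, 3.01, 3.01, 3.01].

## Interface

Orientations are given as a unit quaternion [w, x, y, z].
In Python, from workcell import robot, claw, solver, telemetry, eyes, workorder gives the robot as it stands. The module is installed in compiled form; this text tells all that it offers. Calls block until the motion is done:
- robot.movep(position, orientation): joint-space move of the TCP to a pose.
- robot.servo_line(position, orientation=None, max_speed=150, threshold=None): straight line of the TCP; orientation=None keeps the orientation; max_speed is the mean speed in mm/s. With threshold (N) it stops when the force on the tool has changed by that much, and returns True; else False.
- robot.goto_joints(angles): joint-space move.
- claw.release() and claw.close(force=None): open the fingers fully, or close them until they stop; force is the grip in N (None keeps the last).
- robot.hold(seconds).
- solver.inverse_kinematics(position, orientation): joint angles nearest the present ones, or None.
- telemetry.sense(): the state.
- eyes.camera(name): name is "scene" or "top" or "wrist"; returns a dict with "color" (420x560x3 uint8, red, green, blue), "range_z" (420x560 float32, mm along the optical axis (not along the pixel's ray), 0 where there is no reading), "fx", "fy", "cx", "cy" (pixels), "R" (3x3) and "t" (3): a world point X has camera coordinates R X + t; the wrist camera has in their place "hand_eye" (4x4, takes a point from camera to tool coordinates, whose origin is the TCP and whose axes are the flange's). Camera axes: x right, y down, z forward; pixel columns grow to the right and rows downward; lengths in mm; the calibration is good to about 2 mm. A picture is of the moment at which its call begins: read the wrist's pose just before it.
A pose or a line that the arm cannot do raises robot.IKError and nothing moves.
- workorder.close_job(): hands the job in; it is judged then, once.
The state is a dict: "time": time; "joint_positions": joint angles; "joint_vel": joint speeds; "effort": joint torques, N m; "eef_pos": TCP position; "tool_rot": TCP orientation; "ft_force": force on the tool from outside, world axes, zero at the start; "moment": the same for the moment, N m; "opening": finger opening in mm; "finger_force": force on a finger pad.
Only numpy, scipy, OpenCV 4.12 (cv2) and the standard library are available. Lean on these libraries where they do the work, as an engineer would, in place of code of your own. Each camera call takes 0.05 s, during which the arm holds its last target. There are 200 camera calls.

## Working session

There is one attempt and no reset: what is moved stays moved. The work goes in short steps, each a Python script; the robot and the scene stay as the last script left them, time stands still between calls to the robot, and variables do not carry over. Pictures are saved under pics/ and viewed, at most 10 in all, crops included, and the job is handed in when it is done.

```bash
mkdir -p pics; ls; python3 - <<'E'
from workcell import robot, claw, solver, telemetry, eyes
import cv2,numpy as np
for n in("top","scene"):
    c=eyes.camera(n); np.savez(n+".npz",**c)
    cv2.imwrite(f"pics/{n}.png",cv2.resize(c["color"][:,:,::-1],(784,588),interpolation=cv2.INTER_CUBIC))
    print(n,c["fx"],c["fy"],c["cx"],c["cy"],c["R"],c["t"])
print(telemetry.sense(), robot.tcp_to_grasp)
E
```

```text
pics
top 407.4462430798633 407.4462430798633 279.09064069425153 208.18152981033836 [[ 0.01445002 -0.99986332  0.00803316]
 [-0.97989641 -0.01575934 -0.19888355]
 [ 0.19898296 -0.0049978  -0.97999021]] [ -14.34401705  518.37584027 1089.72552542]
scene 409.7971122332001 409.7971122332001 280.6749486542392 209.6427190839866 [[-0.59399675  0.80438892  0.01123975]
 [ 0.66169075  0.49647285 -0.56185413]
 [-0.45752946 -0.32630229 -0.82715996]] [ 311.56962894 -207.9496981  1696.39640625]
{'time': 0.1, 'joint_positions': array([-1.24150488,  0.41789853, -0.01031616,  1.61413579,  0.00471321,
        1.11073069, -0.05299334]), 'joint_vel': array([ 0.00069661, -0.00054194,  0.00081683, -0.00191901, -0.00081761,
       -0.00102723,  0.0005195 ]), 'effort': array([ 9.04654880e-04, -8.65808558e+01,  6.79339394e-01, -4.35634625e+01,
        1.89939584e-02,  4.92933745e-03, -2.41585917e-05]), 'eef_pos': array([226.35530441, 582.2121635 , 230.72344248]), 'tool_rot': array([-5.88939314e-05,  1.84319415e-01,  9.82866229e-01, -5.71361780e-04]), 'ft_force': array([-1.12620551,  0.53085794,  0.11412555]), 'moment': array([0.00720493, 0.0158932 , 0.01205668]), 'finger_force': 0.0, 'opening': 85.48772309774296} 18.700000000000003
```

View pics/top.png

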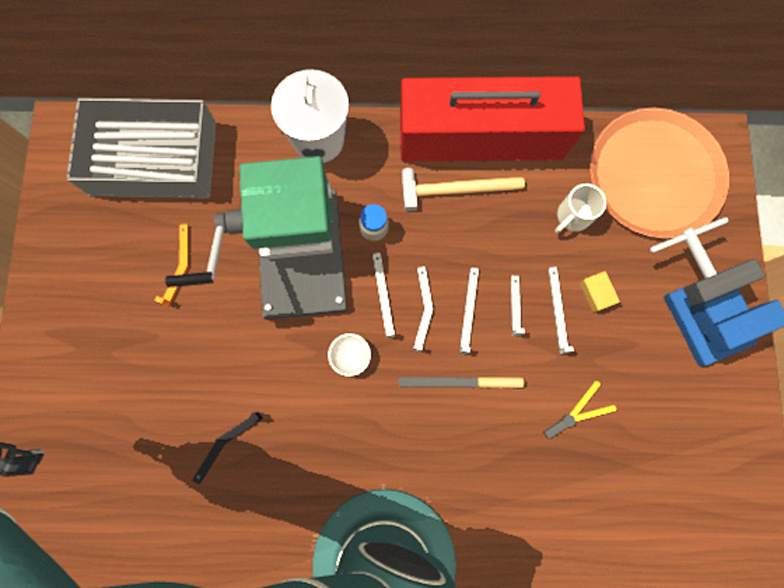

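View pics/scene.png

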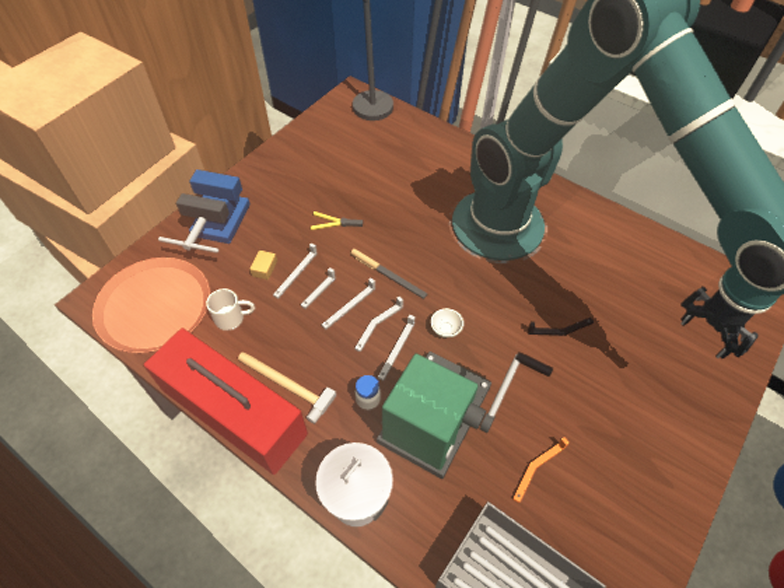

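Candidates in top.png: the pale row is (385,295) straight good, (425,308) kinked = bent, (470,310) good, (516,305) shorter = short, (560,310) good. The look-alikes are orange (182,265) and black (230,447). Tabs are at the lower (robot-side) ends, and the press's open front faces the robot. The lever grip is at (190,280). Next I'll measure them and check with a close crop.

```bash
cat > h.py <<'E'
import numpy as np,cv2
def cloud(c):
    v,u=np.mgrid[:420,:560]; z=c["range_z"].astype(float)
    P=np.stack([(u-c["cx"])/c["fx"]*z,(v-c["cy"])/c["fy"]*z,z],-1)
    return (P-c["t"])@c["R"]          # R^T (P-t)
def plane(c,u,v,h):
    d=np.array([(u-c["cx"])/c["fx"],(v-c["cy"])/c["fy"],1])@c["R"]; o=-c["t"]@c["R"]
    return o+d*(h-o[2])/d[2]
E
python3 - <<'E'
from h import *
c=dict(np.load("top.npz")); W=cloud(c); col=c["color"].astype(int)
hsv=cv2.cvtColor(c["color"],cv2.COLOR_RGB2HSV)
m=((hsv[...,1]<60)&(hsv[...,2]>110)).astype(np.uint8)
m[:, :262]=0; m[:,412:]=0; m[:178]=0; m[256:]=0
n,l,s,ce=cv2.connectedComponentsWithStats(m)
print("table z",np.median(W[300:310,300:400,2]))
for i in range(1,n):
    if s[i,4]<60: continue
    v,u=np.where(l==i); p=np.array([plane(c,a,b,10)[:2] for a,b in zip(u,v)])
    r=cv2.minAreaRect(p.astype(np.float32)); z=W[v,u,2]
    o=np.argsort(v)
    print(s[i],"ctr",ce[i].round(1),"rect",np.round(r[0],1),np.round(r[1],1),round(r[2],1),"zmax",z.max().round(1),"far",plane(c,u[o[:8]].mean(),v[o[:8]].mean(),10).round(1),"near",p[o[-8:]].mean(0).round(1))
for lo,hi,nm in((25,36,"bed"),(203,217,"head"),(200,280,"x")):
    k=((W[...,2]>lo)&(W[...,2]<hi)).astype(np.uint8); k[:105]=0;k[235:]=0;k[:,:165]=0;k[:,252:]=0
    n,l,s,_=cv2.connectedComponentsWithStats(k); i=1+s[1:,4].argmax()
    p=W[l==i][:,:2].astype(np.float32); r=cv2.minAreaRect(p)
    print(nm,s[i],r,cv2.boxPoints(r).round(0).tolist(),np.median(W[l==i][:,2]))
# lever grip
k=(hsv[...,2]<60); k[:190]=0;k[206:]=0;k[:,:115]=0;k[:,155:]=0; k&=W[...,2]>100
p=W[k]; print("grip",len(p),p.mean(0),p.min(0),p.max(0))
cv2.imwrite("pics/crop.png",cv2.resize(c["color"][110:262,110:420,::-1],None,fx=2.58,fy=2.58,interpolation=cv2.INTER_CUBIC))
E
```

```text
table z 0.3142255951985603
[266 180  16  61 364] ctr [273.5 210.6] rect [521.7  10. ] [180.6  17.8] 10.6 zmax 1171.1 far [607.9  25.7  10. ] near [436.3  -7.7]
[295 190  14  61 375] ctr [302.4 220.4] rect [494.1 -74.4] [ 33.8 176.8] 87.3 zmax 1171.1 far [579.2 -68.7  10. ] near [407.8 -65.1]
[329 191  13  61 383] ctr [334.9 221.5] rect [ 492.8 -168.8] [ 19.5 179. ] 82.9 zmax 1171.1 far [ 579.5 -178.9   10. ] near [ 406.1 -162.5]
[392 191  18  62 397] ctr [398.9 222.2] rect [ 495.3 -353.1] [179.1  27.2] 8.8 zmax 45.3 far [ 582.9 -344.4   10. ] near [ 407.7 -361.3]
[365 197  10  43 276] ctr [368.2 218.4] rect [ 502.9 -267.1] [123.8  23.6] 2.0 zmax 45.2 far [ 563.5 -262.5   10. ] near [ 443.6 -268.8]
bed [ 185  136   63   92 2656] ((601.7425537109375, 182.4503631591797), (257.88702392578125, 170.55120849609375), 6.781286716461182) [[464.0, 252.0], [484.0, 83.0], [740.0, 113.0], [720.0, 282.0]] 30.145656253560098
head [ 171  112   64   60 3291] ((654.6583251953125, 188.83694458007812), (145.44845581054688, 150.35617065429688), 6.749048233032227) [[574.0, 255.0], [591.0, 106.0], [736.0, 123.0], [718.0, 272.0]] 210.01091168625464
x [ 171  112   64   61 3323] ((654.6583251953125, 188.83694458007812), (145.44845581054688, 150.35617065429688), 6.749048233032227) [[574.0, 255.0], [591.0, 106.0], [736.0, 123.0], [718.0, 272.0]] 209.99099176579392
grip 193 [492.08808644 323.02272802 259.09346246] [481.30842473 288.94499683 253.35682268] [503.32268397 361.06922027 264.18622006]
```

View pics/crop.png

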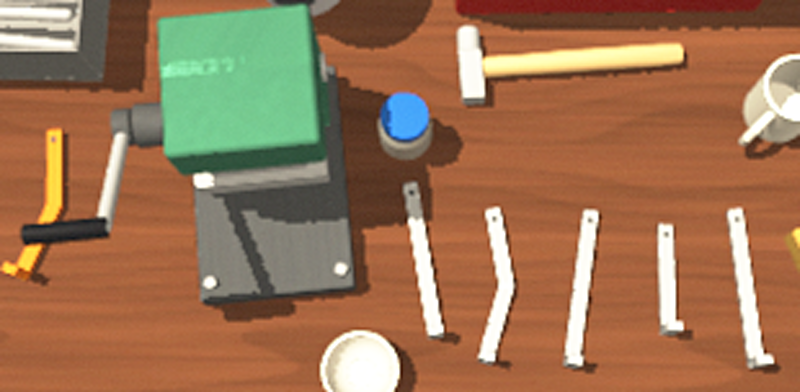

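```bash
cat >> h.py <<'E'
PY=np.radians(6.77); PO=np.array([602.5,182.6,0])
def P(x,y,z):   # press -> world
    return PO+np.array([np.cos(PY)*x-np.sin(PY)*y,np.sin(PY)*x+np.cos(PY)*y,z])
def q(th): return np.array([0,np.cos(th/2),np.sin(th/2),0])
E
python3 - <<'E'
from h import *
from workcell import robot, solver, eyes
c=dict(np.load("top.npz")); hsv=cv2.cvtColor(c["color"],cv2.COLOR_RGB2HSV)
m=((hsv[...,1]<60)&(hsv[...,2]>110)).astype(np.uint8)
def pts(u0,u1):
    v,u=np.where(m[185:256,u0:u1]); p=np.array([plane(c,a+u0,b+185,10)[:2] for a,b in zip(u,v)]);return p
def line(p,lo,hi):
    p=p[(p[:,0]>lo)&(p[:,0]<hi)].astype(np.float32); f=cv2.fitLine(p,cv2.DIST_L2,0,.01,.01).ravel(); return f[:2]*np.sign(f[0]),f[2:]
b=pts(293,312); d1,o1=line(b,512,572); d2,o2=line(b,430,482)
k=np.linalg.solve(np.c_[d1,-d2],o2-o1); K=o1+k[0]*d1
a1,a2=[np.degrees(np.arctan2(d[1],d[0])) for d in(d1,d2)]
print("bent kink",K,"plain ang",a1,"tab ang",a2,"x range",b[:,0].min(),b[:,0].max())
s=pts(360,378); d,o=line(s,460,560); print("short",o,np.degrees(np.arctan2(d[1],d[0])),s[:,0].min(),s[:,0].max())
print("cam",-c["t"]@c["R"]); print(eyes.camera("wrist")["hand_eye"].round(2))
for t in(0,np.pi):
  for X,th in(((460,-85,100),a2*0-.2),((478,-268,100),.03),(P(-75,27,100),PY),(P(-170,27,100),PY),(P(-90,-46,34),PY-.227),(P(-180,-46,120),PY-.227),(P(-110,165,112),PY),(P(-93,165,261),PY)):
    j=solver.inverse_kinematics(np.array(X,float),q(th+t)); print(t>0,None if j is None else np.round(j,2))
E
```

```text
bent kink [490.74136 -85.81815] plain ang 11.26613 tab ang -17.875742 x range 406.3247465395271 582.6315270275486
short [ 509.5338  -264.91663] 0.47900423 441.06601976328227 564.7453499634789
cam [ 2.91325085e+02 -7.26570078e-01  1.17113200e+03]
[[   0.     -0.95   -0.31   78.29]
 [   1.      0.      0.     -0.59]
 [  -0.     -0.31    0.95 -143.07]
 [   0.      0.      0.      1.  ]]
False [-0.77  0.6   1.13  2.13 -0.73  0.87 -0.97]
False [-0.14  0.57  0.76  1.93 -0.52  0.85 -0.64]
False [-0.86  0.53  0.57  1.9  -0.38  0.83 -1.55]
False [-0.98  0.38  0.59  2.12 -0.32  0.73 -1.64]
False [-0.72  0.6   0.54  1.99 -0.48  0.68 -1.56]
False [-0.91  0.31  0.67  2.16 -0.28  0.75 -1.74]
False [-1.1   0.54  0.56  1.84 -0.37  0.86 -1.81]
False [-1.11  0.38  0.6   1.68 -0.23  1.16 -1.91]
True [-0.42  0.39  0.64  2.12 -0.34  0.73  1.81]
True [-0.18  0.59  0.83  1.94 -0.57  0.87  2.55]
True [-0.51  0.47  0.12  1.88 -0.07  0.79  1.33]
True [-0.6   0.33  0.13  2.1  -0.07  0.71  1.27]
True [-0.47  0.54  0.21  1.98 -0.19  0.63  1.33]
True [-0.58  0.26  0.28  2.15 -0.11  0.74  1.23]
True [-0.68  0.48  0.02  1.83 -0.01  0.84  1.03]
True [-0.69  0.34  0.05  1.66 -0.02  1.14  1.05]
```

```bash
python3 - <<'E'
from h import *
from workcell import robot, claw, solver, telemetry, eyes
th=np.pi+np.radians(-16.3)
robot.servo_line([300,500,360],max_speed=200)
robot.movep(np.array([460.,-40,300]),q(th))
robot.movep(np.array([476.6,-81,130]),q(th))
s=telemetry.sense(); print(s["time"],s["eef_pos"],s["joint_positions"].round(2))
c=eyes.camera("wrist"); np.savez("w1.npz",**c,pos=s["eef_pos"],rot=s["tool_rot"])
im=c["color"][:,:,::-1].copy()
# predicted grasp point & kink & tip on the picture (top face z=10)
from scipy.spatial.transform import Rotation as Ro
w,x,y,z=s["tool_rot"]; R=Ro.from_quat([x,y,z,w]).as_matrix(); H=c["hand_eye"]
for X in([476.6,-81,10],[492,-85.5,10],[580.7,-70.3,10]):
    t=R.T@(np.array(X)-s["eef_pos"]); p=H[:3,:3].T@(t-H[:3,3]); u=p[:2]/p[2]*c["fx"]+[c["cx"],c["cy"]]; print(u)
    cv2.circle(im,tuple(int(v) for v in u),3,(0,0,255),-1)
cv2.imwrite("pics/w1.png",im)
E
```

```text
3.925 [477.32208057 -80.51982053 130.91392492] [-0.44  0.36  0.65  2.07 -0.3   0.81  1.67]
[284.24477707 200.51467055]
[284.23676854 219.17190258]
[328.15457922 304.0873651 ]
```

View pics/w1.png

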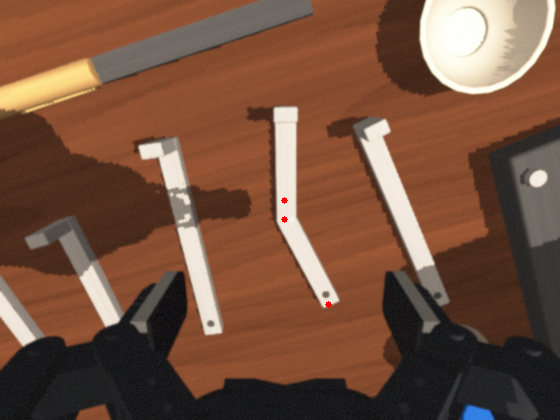

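The wrist view shows the bent bracket with its tab at (286,113), kink at (285,219) and tip at (330,300), which matches my projected marks. Gripping it now.

```bash
python3 - <<'E'
from h import *
from workcell import robot, claw, solver, telemetry, eyes
th=np.pi+np.radians(-16.3)
def S(t):
    s=telemetry.sense(); print(t,round(s["time"],1),s["eef_pos"].round(1),"open",round(s["opening"],1),"F",s["ft_force"].round(1),round(s["finger_force"],1))
robot.servo_line([476.6,-81,3],q(th),max_speed=80,threshold=25); S("down")
claw.close(60); S("grip")
robot.servo_line([476.6,-81,140],q(th),max_speed=120); S("up")
tp=PY-np.radians(13)+np.pi
robot.movep(P(-185,-48.4,140),q(tp)); S("front")
c=eyes.camera("wrist"); cv2.imwrite("pics/w2.png",c["color"][:,:,::-1])
E
```

```text
down 5.7 [476.8 -81.    3.3] open 85.6 F [ 0.5 -0.9 -0.4] 0.0
grip 6.4 [476.6 -81.    3.2] open 14.1 F [-1.1  1.4  8.9] 58.6
up 7.7 [476.2 -80.9 139.4] open 13.8 F [-0.8 -0.3 -2.1] 58.6
front 8.5 [424.5 112.6 139.9] open 13.7 F [ 0.2 -0.2 -3. ] 58.6
```

View pics/w2.png

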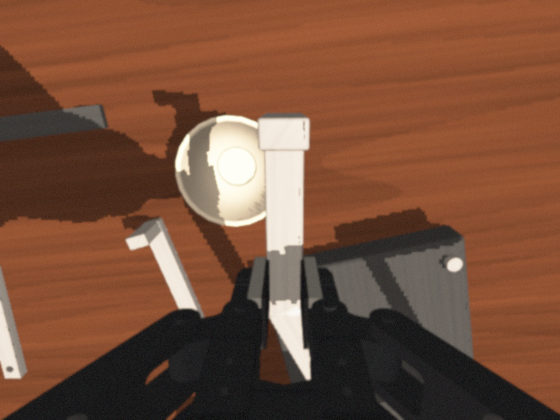

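The bracket is held straight, with the dish just under its tab end (285,130). I'll keep it above dish height while sliding it in.

```bash
python3 - <<'E'
from h import *
from workcell import robot, claw, solver, telemetry, eyes
def S(t):
    s=telemetry.sense(); print(t,round(s["time"],1),s["eef_pos"].round(1),"open",round(s["opening"],1),"F",s["ft_force"].round(1),round(s["finger_force"],1))
tp=PY-np.radians(13)+np.pi; Q=q(tp)
robot.servo_line(P(-185,-48.4,51),Q,max_speed=100,threshold=20); S("low")
if robot.servo_line(P(-88.6,-48.4,51),Q,max_speed=80,threshold=20): S("HIT"); raise SystemExit
robot.servo_line(P(-88.6,-48.4,33.3),Q,max_speed=30,threshold=12); S("set")
claw.release(); S("open")
robot.servo_line(P(-90,-48.4,150),Q,max_speed=120); S("up")
# on to the short
th=np.pi+np.radians(1)
robot.movep(np.array([440,0,200.]),q(np.pi))
robot.movep(np.array([479,-265.9,130.]),q(th))
s=telemetry.sense(); S("over short")
c=eyes.camera("top"); np.savez("t2.npz",**c)
cv2.imwrite("pics/t2.png",cv2.resize(c["color"][110:262,150:420,::-1],None,fx=2.9,fy=2.9,interpolation=cv2.INTER_CUBIC))
c=eyes.camera("wrist"); im=c["color"][:,:,::-1].copy()
from scipy.spatial.transform import Rotation as Ro
w,x,y,z=s["tool_rot"]; R=Ro.from_quat([x,y,z,w]).as_matrix(); H=c["hand_eye"]
for X in([479,-265.9,10],[503,-265.5,10],[565.5,-264.4,10]):
    t=R.T@(np.array(X)-s["eef_pos"]); p=H[:3,:3].T@(t-H[:3,3]); u=p[:2]/p[2]*c["fx"]+[c["cx"],c["cy"]]
    cv2.circle(im,tuple(int(v) for v in u),3,(0,0,255),-1)
cv2.imwrite("pics/w3.png",im)
E
```

```text
low 9.6 [424.8 112.8  51.4] open 13.9 F [ 0.6 -0.7 -3.1] 58.6
set 11.5 [519.9 124.   33.3] open 13.8 F [-2.  -0.7 10.6] 60.1
open 12.2 [519.4 124.   32.9] open 85.6 F [-0.3 -0.6 -0.7] 0.0
up 13.3 [518.5 123.9 149.4] open 85.5 F [ 0.3 -0.5 -0.7] 0.0
over short 15.1 [ 479.6 -264.5  129.7] open 85.1 F [-0.   0.2  0. ] 0.0
```

View pics/w3.png

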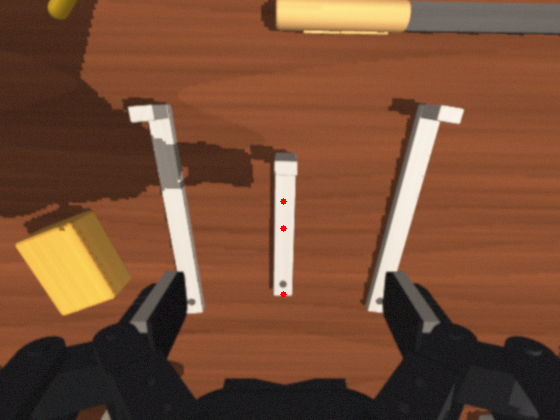

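View pics/t2.png

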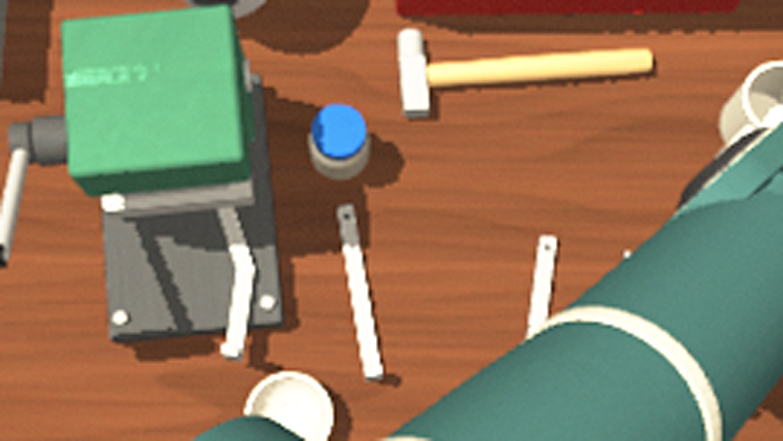

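The bent bracket lies on the bed at (240,270) in the crop, with its plain end under the jaw at (228,212). In the wrist view the short bracket at (285,225) matches the marks. Next I pick it up, place it and look at the result.

```bash
python3 - <<'E'
from h import *
from workcell import robot, claw, solver, telemetry, eyes
def S(t):
    s=telemetry.sense(); print(t,round(s["time"],1),s["eef_pos"].round(1),"open",round(s["opening"],1),"F",s["ft_force"].round(1),round(s["finger_force"],1))
th=np.pi+np.radians(0.7); Q=q(th)
robot.servo_line([479,-265.9,3],Q,max_speed=80,threshold=25); S("down")
claw.close(60); S("grip")
robot.servo_line([479,-265.9,140],Q,max_speed=120); S("up")
if telemetry.sense()["opening"]<8: raise SystemExit("lost")
Q=q(np.pi+PY)
robot.movep(P(-165,27,160),Q); S("front")
robot.servo_line(P(-165,27,51),Q,max_speed=100,threshold=20)
if robot.servo_line(P(-73,27,51),Q,max_speed=80,threshold=20): S("HIT"); raise SystemExit
robot.servo_line(P(-73,27,33.3),Q,max_speed=30,threshold=12); S("set")
claw.release(); S("open")
robot.servo_line(P(-76,27,150),Q,max_speed=120)
robot.movep(P(-200,27,300),Q); S("up")
c=eyes.camera("wrist"); s=telemetry.sense(); np.savez("w4.npz",**c)
cv2.imwrite("pics/w4.png",c["color"][:,:,::-1])
E
```

```text
down 16.9 [ 479.2 -266.     3.4] open 85.7 F [ 0.8 -0.1 -0.2] 0.0
grip 17.6 [ 479.1 -265.9    3.3] open 13.7 F [-1.5  1.2  7. ] 58.7
up 18.9 [ 478.7 -265.7  139.4] open 13.7 F [-0.1 -0.4 -2.8] 58.6
front 20.6 [436.  189.1 160. ] open 13.9 F [ 0.4  0.  -2.3] 58.6
set 23.7 [526.5 200.8  33.2] open 14.2 F [-2.1  1.2 10.3] 59.9
open 24.4 [526.1 200.7  32.9] open 85.6 F [-0.  -0.2  1. ] 0.0
up 26.3 [400.8 186.3 299.5] open 85.3 F [ 0.1 -0.1 -0.4] 0.0
```

View pics/w4.png

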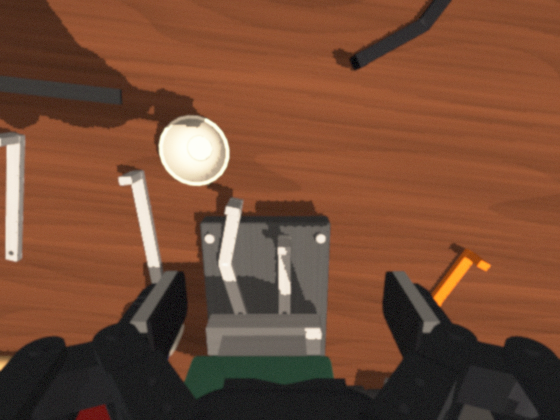

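Both brackets are flat on the bed with their tabs outside: bent at (233,205)-(238,310), short at (285,243)-(285,310). I'll check the tip positions numerically from the tab tops, then push the lever.

```bash
cat > push.py <<'E'
from h import *
from workcell import robot, claw, solver, telemetry, eyes
from scipy.spatial.transform import Rotation as Ro
def S(t):
    s=telemetry.sense(); print(t,round(s["time"],1),s["eef_pos"].round(1),"F",s["ft_force"].round(1)); return s
s=telemetry.sense(); c=dict(np.load("w4.npz")); w,x,y,z=s["tool_rot"]; R=Ro.from_quat([x,y,z,w]).as_matrix(); H=c["hand_eye"]
v,u=np.mgrid[195:315,205:325]; d=c["range_z"][195:315,205:325].astype(float)
p=np.stack([(u-c["cx"])/c["fx"]*d,(v-c["cy"])/c["fy"]*d,d],-1)
X=(p@H[:3,:3].T+H[:3,3])@R.T+s["eef_pos"]-PO
X[...,:2]=X[...,:2]@np.array([[np.cos(PY),-np.sin(PY)],[np.sin(PY),np.cos(PY)]])
for nm,a,b in(("bent",-80,-5),("short",5,60)):
    k=X[(X[...,2]>58)&(X[...,2]<80)&(X[...,1]>a)&(X[...,1]<b)&(X[...,0]<-40)]
    print(nm,"tab top in press:",len(k),k.mean(0).round(1),k.min(0).round(1))
Q=q(np.pi+PY); claw.close(30)
def A(a,off): r=np.radians(35)-a; return P(30-150*np.cos(r),165,165+150*np.sin(r)+off)
robot.movep(P(-93,165,330),Q)
robot.servo_line(A(0,30),Q,max_speed=150); S("above")
hit=robot.servo_line(A(0,4),Q,max_speed=25,threshold=4); s=S(f"touch {hit}")
off=s["eef_pos"][2]-A(0,0)[2]; print("off",off)
for a in np.linspace(0.05,1.05,11): 
    robot.servo_line(A(a,10),Q,max_speed=60); 
    if a>.3: S(f"{a:.2f}")
hit=robot.servo_line(A(1.05,5),Q,max_speed=15,threshold=20); S(f"end {hit}")
robot.hold(0.3); S("hold")
E
python3 push.py
```

```text
bent tab top in press: 162 [-157.6  -33.8   68.2] [-162.6  -42.4   58.4]
short tab top in press: 150 [-107.9   26.    68.1] [-112.    18.7   58.2]
above 28.3 [490.9 335.1 281.9] F [1.  0.7 0.4]
touch True 29.1 [490.3 335.5 259.5] F [1.  0.6 2.1]
off 8.469358657441887
0.35 30.6 [469.2 333.  214.2] F [-2.5  0.7  4.3]
0.45 31.0 [466.1 332.6 199.5] F [-1.9  0.2  5.7]
0.55 31.4 [464.4 332.4 184.6] F [-1.5  0.8  5.2]
0.65 31.8 [464.2 332.5 169.7] F [-1.1  1.1  5.7]
0.75 32.2 [465.5 332.6 154.9] F [-1.9  1.9  5.8]
0.85 32.6 [468.3 333.  140.2] F [-2.2  0.9  6.2]
0.95 33.0 [472.5 333.5 125.8] F [-3.2  1.5  6.9]
1.05 33.4 [478.1 334.3 112. ] F [-3.4  2.3  7.6]
end True 33.7 [478.8 334.5 110.2] F [-9.7 -3.7 24.4]
hold 34.0 [478.8 334.5 110.3] F [-7.8 -3.2 22.2]
```

Tip checks: short's tip is at x of about +13 and bent's at about +15, and the lever is at its stop with a sharp force rise. Now I return along the arc and look.

```bash
python3 - <<'E'
from h import *
from workcell import robot, claw, solver, telemetry, eyes
Q=q(np.pi+PY)
def A(a,off): r=np.radians(35)-a; return P(30-150*np.cos(r),165,165+150*np.sin(r)+off)
for a in np.linspace(1.05,0,8): robot.servo_line(A(a,9),Q,max_speed=80)
robot.servo_line(A(0,60),Q,max_speed=60)
robot.movep(P(-220,27,330),Q)
c=eyes.camera("wrist"); cv2.imwrite("pics/w5.png",c["color"][:,:,::-1])
robot.movep(np.array([300.,450,360]),Q)
c=eyes.camera("top"); cv2.imwrite("pics/t5.png",cv2.resize(c["color"][:,:,::-1],(784,588)))
W=cloud(c); hsv=cv2.cvtColor(c["color"],cv2.COLOR_RGB2HSV)
k=(hsv[...,2]<60); k[:190]=0;k[206:]=0;k[:,:115]=0;k[:,155:]=0; k&=W[...,2]>100
print("grip z",W[k].mean(0) if k.any() else None, telemetry.sense()["time"],telemetry.sense()["ft_force"])
E
```

```text
grip z [489.95830358 319.90604037 268.70133216] 40.3333 [ 0.50058596 -0.3177694   0.34897507]
```

View pics/w5.png

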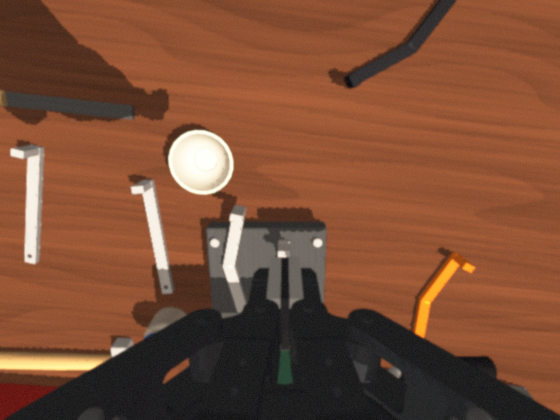

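View pics/t5.png

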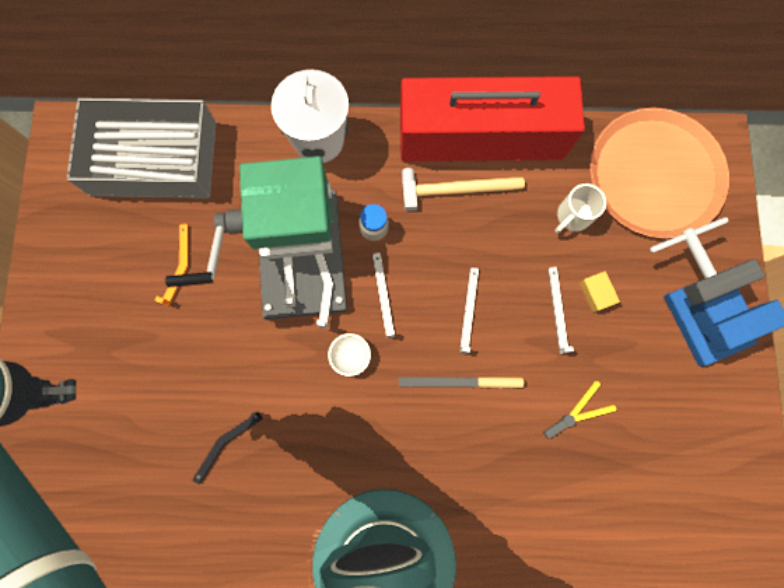

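The top view shows the lever home at (190,280) and both bad brackets under the jaw at (290,280) and (325,290). Everything else is where it was and the robot is clear.

```bash
python3 -c "
from workcell import workorder
print(workorder.close_job())"
```

```text
the job is handed in; nothing more can be done
None
```

The short and bent brackets are in the press with their plain ends about 13–15 mm behind jaw centre; the lever went to its stop and is back home, nothing else visibly moved, and I handed the job in at about 40 s (the hand-in gave no verdict).

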